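Clamp a wedge block and lap its sloping face

TASK

Crank the vise shut until the wedge block is firmly clamped, then take the hand lap from its tray, lay its shoe flat on the middle of the block's sloping face at the crank end and draw it slowly along to the fixed-jaw end in one pass with light, steady pressure, not lifting it and not pressing hard. Then stand the lap upright back in its tray, with the block still clamped, and leave the other things on the table alone.

Things in the scene. Friction and masses are not known exactly. Their poses are not given: they have to be found in the camera images.
- vise: grey machine vise fixed to the table; origin at table height under its bed's middle; z up, y along the screw towards the crank (robot's left), x away from the robot. Foot 120 x 200 mm, bed top 45 mm up, 76 mm wide. Fixed jaw at the -y end, gripping face at y = -75 mm; both jaws 76 mm wide, tops 78 mm above the table. Screw axis: x = 0, z = 62 mm
- jaw: moving jaw of the vise, 30 mm thick; origin on the bed at the middle of its gripping face. It slides towards the vise's -y, 4.2 mm for each radian of crank. With the block against the fixed jaw, the moving jaw meets it at y = 65 mm in the vise's frame
- crank (a joint): crank angle, rad: 0 = jaw fully open (14 mm of play around the block); grows as the jaw closes, turning about the vise's +y: the handle starts on the robot's side, goes up over the top and down on the far side. The arm, radius 50 mm, stands at (crank - 1.75) from straight up. It clamps at about 3.3 rad, turns stiffly (0.22 N m), stays where left
- crank_grip (a point): middle of the gripping length of the crank's handle: a black, freely spinning sleeve, 16 mm in diameter, 55 mm long, parallel to the vise's y; this point lies at y = 190 mm in the vise's frame, 50 mm from the screw axis (62 mm above the table)
- block: aluminium wedge block, loose on the vise bed between the jaws, 62 mm (x) by 140 mm (y), 40 mm high at the robot's side and 72 mm high at the back, 0.95 kg; origin under its middle; axes nearly as the vise's
- face: the block's sloping top face, 64 mm (its x, up the slope) by 140 mm (its y, level, towards the crank end); origin at the middle of the face, z is the outward normal, tipped 30 degrees from vertical towards the robot
- lap: hand lap: wooden upright grip over a flat sprung shoe, 84 mm high in all, 0.3 kg, standing in the tray. Origin at the middle of the shoe's underside, z up through the grip. The grip is 30 mm (x) by 26 mm (y) with flat sides, from 30 to 84 mm above the origin, on a 40 x 34 mm collar 24 to 30 mm up. The shoe is 50 mm (x) by 44 mm (y), 12 mm thick
- shoe (a joint): how far the sprung shoe has been pushed up into the lap, 0 to 0.010 m: 0 standing free; it starts to give at 4 N and bottoms at 9 N
- foot (a point): middle of the underside of the lap's shoe (the lapping surface)
- tray: white shallow open tray fixed on the table, 94 (x) by 86 (y) mm outside, walls 4 mm thick and 14 mm high, floor 4 mm thick; origin under its middle. It may stand near or far on the robot's right, a plate of brass hex studs stands in the other place
- stud1: loose brass flanged hex stud, 30 mm wide, 38 mm high, between robot and vise; leave alone
- stud2: another such stud, behind the vise; leave alone
- stud3: a third such stud, behind the vise; leave alone
- jar: white jar, 56 mm wide, 70 mm high, on the left; leave alone
- driver: screwdriver lying on the left; leave alone
- parallel: steel bar 120 x 20 x 16 mm lying on the left; leave alone
Mind the look-alikes: they are no part of the job. There is more than one size of the tray; the job needs the largest.

How it is judged:
By the outcome, as a careful person would: the job done as asked, in the order asked, and still so for the second after the job is handed in, with the robot touching nothing.
It also fails if it takes over 72 s, if anything falls off the work surface, if the arm or the gripper's body presses on something with over 40 N, if the wrist force passes 120 N, or if a joint passes its speed limit or range.

ROBOT

A 6-joint arm with a two-finger parallel gripper is mounted at the origin on the work surface. World frame = base frame: x ahead of the robot, y to its left, z up, the work surface at z = 0. Lengths are in m, angles in rad, forces in N, time in s.
With the tool pointing down it reaches from about 0.425 to 0.925 m from the base axis. Payload 12.5 kg.
Tool frame: the origin (TCP) lies at the very end of the fingers, on their centre line; the grasp point (between the pads) lies 19 mm behind it; z points along the fingers, y is the line along which they close (so a half turn about z gives the same grasp; the last joint's range is limited). The gripper opens to 85 mm and grips with 20 to 120 N. Pads are 22 mm wide; open, the fingers measure 114 mm over their backs; the gripper's body (76 mm by 85 mm) begins 54 mm behind the grasp point. The pads swing forward as they close: fully open they stand 13 mm farther back than shut.
Start: joints at [-1.424, 0.491, 1.559, -0, 1.092, -0.106], TCP at [0.156, -0.605, 0.231] pointing down, gripper open.
Joint ranges: [-3.1, 3.1], [-0.84, 2.19], [0.05, 2.79], [-1.13, 4.28], [0.06, 2.93], [-2.69, 2.69]. Speed limits (rad/s): [2.22, 2.22, 2.79, 3.14, 3.14, 3.14].

INTERFACE

Orientations are given as a 3x3 rotation matrix whose columns are the frame's x, y, z axes.
In Python, from plant import * gives the robot as it stands.
- The arm moves only by the tool jog_arm, never from a script. Its argument "deltas" is a list of rows, each a list of 5 numbers: the opening, from -1 (shut) to 1 (fully open), then the shift along the tool's x, y, z as a fraction of full scale, then the turn about the tool's z as a fraction of full scale. In form: [[hand, x, y, z, twist], ...]. A call has 1 to 8 rows; each row shifts and turns the commanded pose from where the row before left it, along the tool's axes as they then stand; what a row does not reach is not made up. Full scale, the value 1, is 0.025 m for a shift and 4 degrees for a turn. A row lasts 1/12 s, in which the tool goes at most 41.7 mm and 7.16 degrees, less where a joint would pass 70% of its speed; a pose out of reach is approached as far as the arm can. A call with a number of a shift or a turn outside -1 to 1 is refused whole. A call with a gripper value outside its range is refused whole. The fingers move at their own pace and stop on an object; "force" is the grip in N (left out, the last holds). Time passes only in rows, so rows that do not move let the fingers close. It gives the time, the measured TCP pose, the force, the opening and the grip force at its end, in the units of the state.
- get_state(): the state, without advancing time (a new reading comes with each control period).
- capture(name): name is "scene" or "top"; returns a dict with "pixels" (400x640x3 uint8, red, green, blue), "fx", "fy", "cx", "cy" (pixels), "dist_coeffs" ([k1, k2, p1, p2, k3] as OpenCV has them; the pictures are not rectified), "xyz" and "orientation" of the camera in the world. Camera axes: x right, y down, z forward; pixel columns grow to the right and rows downward; lengths in m; the calibration is good to about 2 mm. A picture is of the moment at which its call begins. There is no depth.
- finish_job(): hands the job in; it is judged then, once.
Trained networks look in the newest picture that a camera, given by its name, has taken for a name from the list of things; names that differ only in an ending like _2 or _b are one class to them, and where a whole thing is asked for, a point or a joint stands for the part that bears it (a point fixed in the world has none). Each returns a list of dicts, best first, with "score" (0 to 1); they miss things now and then, are a little off and sometimes report something else, mostly with a low value. They report only what shows in the picture. A call takes as long as a camera call. They do not tell look-alikes from the thing itself.
- look_for(query, camera): "location" ([column, row] in pixels, amid what is visible of it).
- regions_of(query, camera): "pixels" (400x640 bool, what is visible of it) and "location" ([column, row] in pixels, amid what is visible of it).
- mark_of(query, camera): "location" ([column, row] in pixels: a listed point, or the origin of a listed thing).
The state is a dict: "time": time; "joint_pos": joint angles; "joint_velocities": joint speeds; "joint_efforts": joint torques, N m; "position": TCP position; "tcp_rot": TCP orientation; "force": force on the tool from outside, world axes, zero at the start; "wrist_torque": the same for the moment, N m; "gripper_width": opening from 0.0 (shut) to 1.0 (fully open); "gripper_force": force on a finger pad.
Only numpy, scipy, OpenCV 4.12 (cv2) and the standard library are available. Lean on these libraries where they do the work, as an engineer would, in place of code of your own. Each camera call takes 0.05 s, during which the arm holds its last target. There are 200 camera calls.

## Working session

There is one attempt and no reset: what is moved stays moved. The work goes in short steps, Python scripts to look and compute and a tool call to move; the robot and the scene stay as the last step left them, time stands still between calls to the robot, and variables do not carry over. Pictures are saved under pics/ and viewed, at most 10 in all, crops included, and the job is handed in when it is done.

Besides the shell and the picture viewer there is one more tool, called as name([rows], argument=value, ...), one row to a line, values as JSON. jog_arm: Moves the arm, as the interface text tells. Shift numbers are shares of 0.025 m and turn numbers shares of 4 degrees, none past 1 either way. Its arguments: {"type":"object","properties":{"deltas":{"type":"array","items":{"type":"array","items":{"type":"number"}}},"force":{"type":"number"}},"required":["deltas"]}

```bash
mkdir -p pics; ls; cat > h.py <<'E'
from plant import *
import numpy as np, cv2
def cam(c): return np.array([[c["fx"],0,c["cx"]],[0,c["fy"],c["cy"]],[0,0,1]]),np.array(c["dist_coeffs"]),np.array(c["xyz"]),np.array(c["orientation"])
def at_z(c,px,z):
    K,d,p,R=cam(c); u=cv2.undistortPoints(np.array([[px]],float),K,d)[0,0]
    r=R@np.array([u[0],u[1],1]); return p+r*(z-p[2])/r[2]
def proj(c,P):
    K,d,p,R=cam(c); return cv2.projectPoints(((np.atleast_2d(P)-p)@R).astype(float),np.zeros(3),np.zeros(3),K,d)[0][:,0]
E
python3 - <<'E'
from h import *
for n in ("scene","top"):
    c=capture(n); cv2.imwrite(f"pics/{n}0.png",c["pixels"][:,:,::-1])
    print(n,np.round(c["xyz"],3),np.round(c["orientation"],3).tolist(),c["fx"])
    for q in ("vise","jaw","crank_grip","block","face","lap","foot","tray","stud1","jar"):
        print(q,[(np.round(m["location"]).tolist(),round(m["score"],2),np.round(at_z(c,m["location"],0)[:2],3).tolist()) for m in mark_of(q,n)])
s=get_state();print(s["time"],np.round(s["tcp_rot"],3).tolist(),s["force"])
E
```

```text
pics
scene [ 1.09  -0.611  0.877] [[0.736, 0.469, -0.489], [0.677, -0.508, 0.532], [0.001, -0.723, -0.691]] 445.8589401820856
vise [([317.0, 217.0], 0.96, [0.54, 0.004])]
jaw [([335.0, 190.0], 0.43, [0.505, 0.119])]
crank_grip [([340.0, 160.0], 0.6, [0.429, 0.232])]
block [([317.0, 205.0], 0.85, [0.507, 0.039])]
face [([316.0, 189.0], 0.74, [0.463, 0.085]), ([319.0, 206.0], 0.66, [0.514, 0.04])]
lap [([210.0, 262.0], 0.95, [0.449, -0.285])]
foot [([333.0, 189.0], 0.69, [0.5, 0.118]), ([213.0, 264.0], 0.46, [0.458, -0.284])]
tray [([209.0, 263.0], 0.9, [0.449, -0.289]), ([180.0, 233.0], 0.89, [0.317, -0.28]), ([166.0, 299.0], 0.8, [0.459, -0.418])]
stud1 [([238.0, 214.0], 0.71, [0.376, -0.132]), ([372.0, 246.0], 0.59, [0.709, 0.025]), ([348.0, 266.0], 0.5, [0.706, -0.064])]
jar [([402.0, 136.0], 0.62, [0.5, 0.465]), ([320.0, 192.0], 0.42, [0.479, 0.083])]
top [0.309 0.028 1.598] [[-0.009, -0.99, 0.14], [-1.0, 0.006, -0.024], [0.023, -0.14, -0.99]] 497.1287995962554
vise [([316.0, 196.0], 0.91, [0.534, -0.011]), ([285.0, 198.0], 0.57, [0.53, 0.088])]
jaw [([286.0, 196.0], 0.59, [0.535, 0.085]), ([201.0, 243.0], 0.22, [0.386, 0.358])]
crank_grip [([251.0, 216.0], 0.51, [0.473, 0.199])]
block [([400.0, 220.0], 0.55, [0.455, -0.284])]
face [([313.0, 187.0], 0.56, [0.564, -0.004])]
lap [([399.0, 216.0], 0.52, [0.469, -0.281])]
foot [([397.0, 220.0], 0.53, [0.455, -0.275])]
tray [([440.0, 218.0], 0.89, [0.46, -0.416]), ([403.0, 263.0], 0.85, [0.316, -0.289]), ([400.0, 219.0], 0.61, [0.457, -0.283]), ([285.0, 196.0], 0.52, [0.536, 0.088])]
stud1 [([302.0, 144.0], 0.58, [0.71, 0.032]), ([336.0, 145.0], 0.51, [0.706, -0.078])]
jar [([178.0, 202.0], 0.8, [0.519, 0.435])]
1.1 [[0.968, 0.25, 0.0], [0.25, -0.968, -0.0], [-0.0, 0.0, -1.0]] [-0.49969423 -0.5452446   0.28372781]
```

View pics/scene0.png

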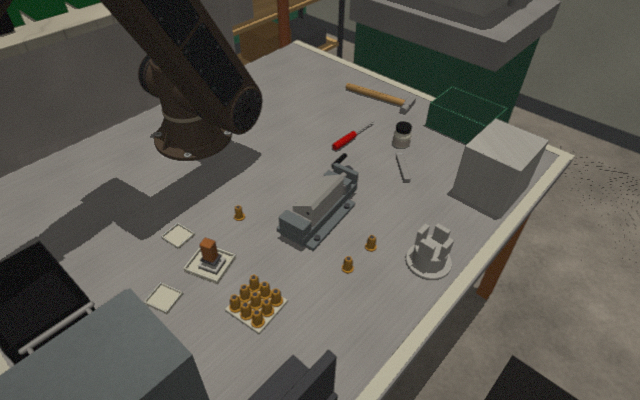

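View pics/top0.png

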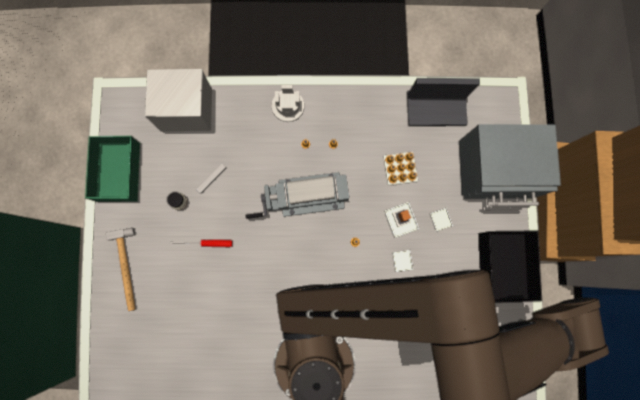

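The top view shows the vise at about (310,195), its crank handle at (255,215), and stud1 at (355,241). Candidates for "tray":
- (402,219), which holds the lap
- (440,218), small and empty
- (403,261), small and empty
- (400,168), the stud plate

I choose (402,219): it is the largest and holds the lap. Next I check it in close crops and fit the poses.

```bash
cat > fit.py <<'E'
from h import *
from scipy.optimize import minimize
def boxpts(x0,x1,y0,y1,z0,z1): return np.array([[x,y,z] for x in(x0,x1) for y in(y0,y1) for z in(z0,z1)])
def place(P,p):
    c,s=np.cos(p[2]),np.sin(p[2]); return P@np.array([[c,-s,0],[s,c,0],[0,0,1]]).T+[p[0],p[1],0]
def sil(c,parts,p,S=4):
    m=np.zeros((400*S,640*S),np.uint8)
    for P in parts:
        h=cv2.convexHull(((proj(c,place(P,p))+.5)*S).astype(np.float32)).astype(np.int32); cv2.fillConvexPoly(m,h,1)
    return cv2.resize(m.astype(np.float32),(640,400),interpolation=cv2.INTER_AREA)
def fit(obs,parts,p0):
    def f(p):
        e=0
        for c,m in obs: s=sil(c,parts,p); e+=1-np.minimum(s,m).sum()/np.maximum(s,m).sum()
        return e
    best=min((minimize(f,[p0[0],p0[1],p0[2]+a],method="Nelder-Mead",options=dict(initial_simplex=np.array([p0[0],p0[1],p0[2]+a])+np.array([[0,0,0],[.01,0,0],[0,.01,0],[0,0,.1]]))) for a in(-.15,0,.15)),key=lambda r:r.fun)
    return best.x,best.fun
TRAY=[boxpts(-.047,.047,-.043,.043,0,.014)]
def mask(q,n,xy,c,z=0):
    px=proj(c,[*xy,z])[0]; r=regions_of(q,n)
    r=[m for m in r if np.hypot(*(np.array(m["location"])-px))<30]
    return r[0]["pixels"].astype(np.float32) if r else None
E
python3 - <<'E'
from fit import *
C={n:capture(n) for n in("scene","top")}
obs=[];vo=[];lo=[]
for n,c in C.items():
    t=mask("tray",n,(.455,-.285),c); l=mask("lap",n,(.455,-.285),c); v=mask("vise",n,(.535,0),c,.04); b=mask("block",n,(.535,0),c,.08)
    k=mask("crank_grip",n,(.48,.19),c,.07)
    print(n,[None if a is None else (int(a.sum())) for a in(t,l,v,b,k)])
    if t is not None: obs.append((c,np.maximum(t,l) if l is not None else t))
    if v is not None: vo.append((n,v))
    for nm,a in zip("tlvbk",(t,l,v,b,k)):
        if a is not None: np.save(f"{n}_{nm}.npy",a)
lap=boxpts(-.025,.025,-.022,.022,.004,.016);grip=boxpts(-.015,.015,-.013,.013,.02,.088)
for a in (0,np.pi/2): print("tray",fit(obs,TRAY+[lap,grip],(.455,-.285,a-.2)))
for c in obs: print("tray1",fit([c],TRAY+[lap,grip],(.455,-.285,-.2)))
for a in "sc","to":pass
im=[]
for n,(u,v,w,h) in {"scene":(180,232,60,50),"top":(378,196,60,50)}.items(): im.append(cv2.resize(C[n]["pixels"][v:v+h,u:u+w,::-1],(390,325),interpolation=cv2.INTER_CUBIC))
cv2.imwrite("pics/lap.png",np.hstack(im))
im=[cv2.resize(C["scene"]["pixels"][140:260,260:380,::-1],(400,400),interpolation=cv2.INTER_CUBIC),cv2.resize(C["top"]["pixels"][140:260,235:355,::-1],(400,400),interpolation=cv2.INTER_CUBIC)]
cv2.imwrite("pics/vise.png",np.hstack(im))
E
```

```text
scene [711, 662, 2596, 1448, None]
top [424, 239, 2023, 974, 234]
tray (array([ 0.45537497, -0.28749571,  0.32192215]), np.float64(0.2680598497390747))
tray (array([ 0.45603229, -0.286895  ,  1.84102696]), np.float64(0.3699709177017212))
tray1 (array([ 0.45354756, -0.28796866,  0.33103362]), np.float64(0.07466143369674683))
tray1 (array([ 0.45756717, -0.28586711,  0.34742695]), np.float64(0.17081379890441895))
```

View pics/lap.png

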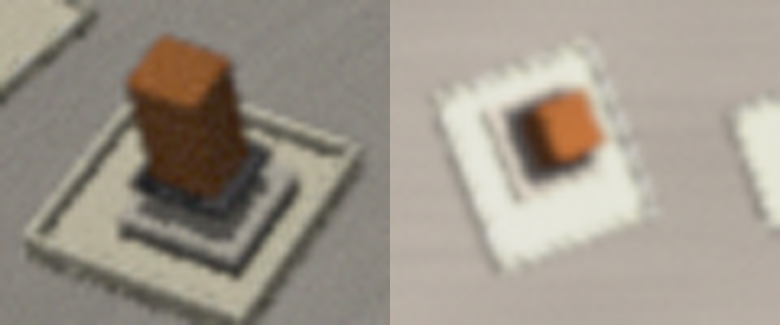

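View pics/vise.png

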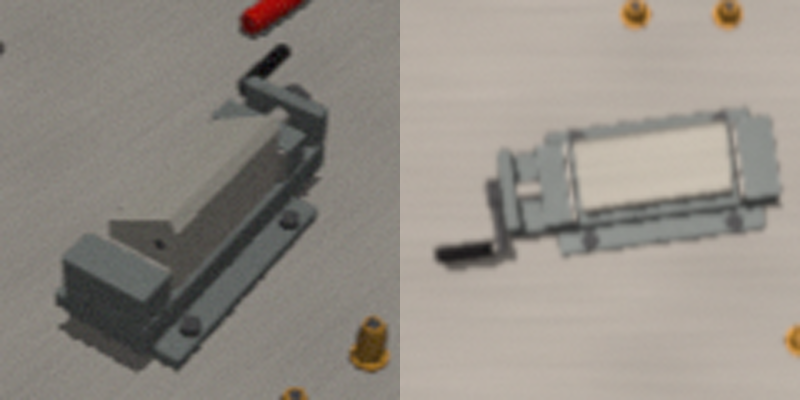

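The crops show the lap standing in the large tray, both yawed about 19°, and the vise yawed about 8°. The sleeve is at about (341,159) in the scene view and (254.5,215) in the top view. I fit the vise from its corners.

```bash
python3 - <<'E'
from fit import *
from scipy.optimize import least_squares
C={n:capture(n) for n in("scene","top")}
obs=[("top",(-.06,.1,.01),(283,216.5)),("top",(-.06,-.1,.01),(344.5,207.5)),
("scene",(.06,.1,.01),(354.5,202.4)),("scene",(.06,-.1,.01),(314,249.5)),
("scene",(-.038,-.075,.078),(287,210.5)),("scene",(.038,-.075,.078),(311,224.9)),
("scene",(-.049,.19,.053),(340.7,158.6)),("top",(-.049,.19,.053),(254.5,215))]
def f(p): return np.concatenate([proj(C[n],place(np.array([P]),p))[0]-px for n,P,px in obs])
r=least_squares(f,[.54,0,.14],loss="soft_l1");print("vise",r.x.round(4),f(r.x).reshape(-1,2).round(1).tolist())
for n in C:
  s=[o for o in obs if o[0]==n]
  g=lambda p:np.concatenate([proj(C[n],place(np.array([P]),p))[0]-px for _,P,px in s])
  print(n,least_squares(g,[.54,0,.14],loss="soft_l1").x.round(4))
print("grip",at_z(C["scene"],(340.7,158.6),.053).round(4),at_z(C["top"],(254.5,215),.053).round(4))
# lap: orange grip top centre (z=.088) in both
for n in C:
  im=cv2.cvtColor(C[n]["pixels"],cv2.COLOR_RGB2HSV).astype(int)
  m=((im[...,0]<15)&(im[...,1]>140)&(im[...,2]>60)); u0=proj(C[n],[.455,-.287,.05])[0].astype(int)
  w=np.zeros_like(m); w[u0[1]-25:u0[1]+25,u0[0]-20:u0[0]+20]=1; m&=w
  print(n,m.sum(),[a.min() for a in np.nonzero(m)],[a.max() for a in np.nonzero(m)])
  np.save(n+"_o.npy",m.astype(np.float32))
G=[boxpts(-.015,.015,-.013,.013,.034,.088)]
o=[(C[n],np.load(n+"_o.npy")) for n in C]
print("lap",fit(o,G,(.457,-.287,.33)),fit(o[:1],G,(.457,-.287,.33)),fit(o[1:],G,(.457,-.287,.33)))
E
```

```text
vise [0.5416 0.0009 0.1318] [[0.9, -0.3], [0.9, 0.2], [0.7, 0.7], [-0.5, 0.1], [0.3, -2.1], [1.1, -3.7], [-0.6, 0.9], [-0.3, 0.3]]
scene [ 0.5423 -0.001   0.139 ]
top [0.5418 0.0027 0.1329]
grip [0.4667 0.1871 0.053 ] [0.4688 0.182  0.053 ]
scene 230 [np.int64(238), np.int64(200)] [np.int64(261), np.int64(217)]
top 81 [np.int64(211), np.int64(399)] [np.int64(220), np.int64(409)]
lap (array([ 0.46327851, -0.28652436,  0.51059297]), np.float64(0.7304704189300537)) (array([ 0.4604028 , -0.28648535,  1.13233412]), np.float64(0.33526766300201416)) (array([ 0.46254757, -0.28500803,  0.51039375]), np.float64(0.32759517431259155))
```

jog_arm([
  [1,0,0,0,-1],
  [1,0,0,0,-1],
  [1,0,0,0,-1],
  [1,0,0,0,-1],
  [1,0,0,0,-1],
  [1,0,0,0,-1],
  [1,0,0,0,-1],
  [1,0,0,0,-1],
])

```text
time: 2.47
position: [0.1563, -0.6052, 0.2313]
tcp_rot: [[0.686, 0.728, 0.0], [0.728, -0.686, -0.0], [-0.0, 0.0, -1.0]]
force: [0.8, 1.0, 0.9]
gripper_width: 1.002
gripper_force: 0.0
```

jog_arm([
  [1,0,0,0,-1],
  [1,0,0,0,-1],
  [1,0,0,0,-1],
  [1,0,0,0,-1],
  [1,0,0,0,-1],
  [1,0,0,0,-1],
  [1,0,0,0,-1],
  [1,0,0,0,-1],
])

```text
time: 3.13
position: [0.1563, -0.6052, 0.2313]
tcp_rot: [[0.196, 0.981, -0.0], [0.981, -0.196, -0.0], [-0.0, 0.0, -1.0]]
force: [-0.0, -0.0, 0.7]
gripper_width: 0.998
gripper_force: 0.0
```

jog_arm([
  [0.3,0,0,0,-1],
  [0.1,0,0,0,-1],
  [-0.1,0,0,0,-1],
  [-0.1,0,0,0,-1],
  [-0.1,0,0,0,-0.78],
  [-0.1,0,0,0,0],
])

```text
time: 3.63
position: [0.1564, -0.6051, 0.2313]
tcp_rot: [[-0.135, 0.991, 0.0], [0.991, 0.135, -0.0], [-0.0, 0.0, -1.0]]
force: [-0.1, 0.4, -0.3]
gripper_width: 0.45
gripper_force: 0.0
```

jog_arm([
  [-0.1,0.4,0.5,0,0],
  [-0.1,0.79,0.99,0,0],
  [-0.1,0.79,0.99,0,0],
  [-0.1,0.79,0.99,0,0],
  [-0.1,0.79,0.99,0,0],
  [-0.1,0.79,0.99,0,0],
  [-0.1,0.79,0.99,0,0],
  [-0.1,0.79,0.99,0,0],
])

```text
time: 4.3
position: [0.3219, -0.4317, 0.2315]
tcp_rot: [[-0.13, 0.991, 0.0], [0.991, 0.13, -0.0], [-0.0, 0.0, -1.0]]
force: [0.2, -0.8, 0.0]
gripper_width: 0.453
gripper_force: 0.0
```

jog_arm([
  [-0.1,0.79,0.99,0,0],
  [-0.1,0.79,0.99,0,0],
  [-0.1,0.79,0.99,0,0],
  [-0.1,0.79,0.99,0,0],
  [-0.1,0.79,0.99,0,0],
  [-0.1,0.79,0.99,0,0],
  [-0.1,0.4,0.5,0,0],
  [-0.1,0,0,0,0],
])

```text
time: 4.97
position: [0.4651, -0.2821, 0.2314]
tcp_rot: [[-0.134, 0.991, 0.0], [0.991, 0.134, 0.0], [0.0, 0.0, -1.0]]
force: [-0.3, 0.5, 0.2]
gripper_width: 0.451
gripper_force: 0.0
```

jog_arm([
  [-0.1,0.5,0.07,0,0],
  [-0.1,0.97,0.14,0,0],
  [-0.1,0.97,0.14,0,0],
  [-0.1,0.97,0.14,0,0],
  [-0.1,0.97,0.14,0,0],
  [-0.1,0.97,0.14,0,0],
  [-0.1,0.97,0.14,0,0],
  [-0.1,0.97,0.14,0,0],
])

```text
time: 5.63
position: [0.4643, -0.0998, 0.2314]
tcp_rot: [[-0.13, 0.992, -0.0], [0.992, 0.13, -0.0], [-0.0, -0.0, -1.0]]
force: [0.8, 0.2, -0.6]
gripper_width: 0.451
gripper_force: 0.0
```

jog_arm([
  [-0.1,0.97,0.14,0,0],
  [-0.1,0.97,0.14,0,0],
  [-0.1,0.97,0.14,0,0],
  [-0.1,0.97,0.14,0,0],
  [-0.1,0.97,0.14,0,0],
  [-0.1,0.97,0.14,0,0],
  [-0.1,0.97,0.14,0,0],
  [-0.1,0.97,0.14,0,0],
])

```text
time: 6.3
position: [0.4665, 0.096, 0.2314]
tcp_rot: [[-0.13, 0.992, 0.0], [0.992, 0.13, -0.0], [-0.0, 0.0, -1.0]]
force: [-0.0, 0.0, 0.1]
gripper_width: 0.449
gripper_force: 0.0
```

jog_arm([
  [-0.1,0.97,0.14,0,0],
  [-0.1,0.97,0.14,0,0],
  [-0.1,0.97,0.14,0,0],
  [-0.1,0.49,0.07,0,0],
  [-0.1,0,0,0,0],
])

```text
time: 6.72
position: [0.4677, 0.1824, 0.2312]
tcp_rot: [[-0.133, 0.991, -0.0], [0.991, 0.133, 0.0], [0.0, -0.0, -1.0]]
force: [-0.4, -0.6, 0.2]
gripper_width: 0.446
gripper_force: 0.0
```

```bash
python3 - <<'E'
from h import *
s=get_state();print(s["position"],s["time"],np.round(s["joint_pos"],2))
c=capture("scene");print([(np.round(m["location"]).tolist(),round(m["score"],2),at_z(c,m["location"],.053).round(3)) for m in mark_of("crank_grip","scene")])
cv2.imwrite("pics/crank.png",cv2.resize(c["pixels"][100:240,250:430,::-1],(720,560),interpolation=cv2.INTER_CUBIC))
E
```

```text
[0.4676824  0.18236572 0.23122766] 6.7167 [0.24 0.32 1.85 0.   0.97 0.11]
[([339.0, 161.0], 0.42, array([0.469, 0.175, 0.053]))]
```

View pics/crank.png

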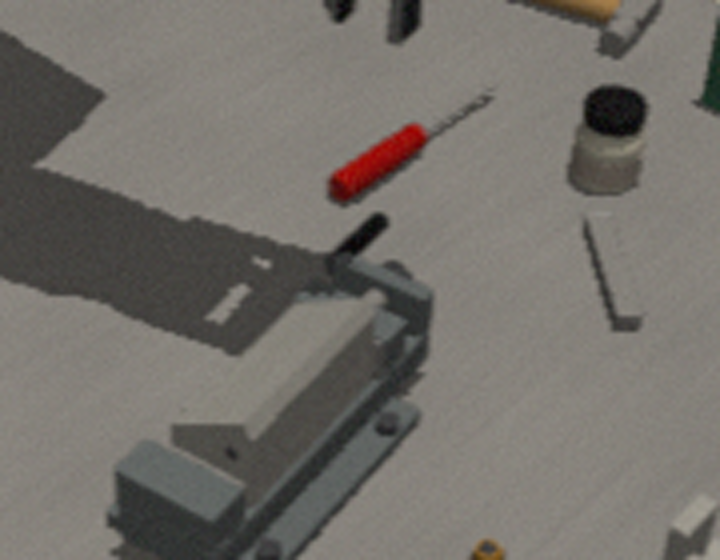

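The crop shows the sleeve at about (339,160) in the scene view, with the fingers directly above it. The driver is clear of the descent, so I go down.

jog_arm([
  [-0.1,0,0,0.5,0],
  [-0.1,0,0,1,0],
  [-0.1,0,0,1,0],
  [-0.1,0,0,1,0],
  [-0.1,0,0,1,0],
  [-0.1,0,0,1,0],
  [-0.1,0,0,1,0],
  [-0.1,0,0,0.8,0],
])

```text
time: 7.48
position: [0.468, 0.1795, 0.0473]
tcp_rot: [[-0.13, 0.991, -0.001], [0.991, 0.13, -0.0], [-0.0, -0.001, -1.0]]
force: [-0.3, 0.4, 0.7]
gripper_width: 0.448
gripper_force: 0.0
```

jog_arm([
  [-0.1,0,0,0.58,0],
  [-0.1,0,0,0,0],
])

```text
time: 7.65
position: [0.4673, 0.1794, 0.0321]
tcp_rot: [[-0.13, 0.991, -0.004], [0.991, 0.13, -0.001], [-0.001, -0.004, -1.0]]
force: [-0.8, 0.4, -0.1]
gripper_width: 0.449
gripper_force: 0.0
```

jog_arm([
  [-0.7,0,0,0,0],
  [-0.85,0,0,0,0],
  [-1,0,0,0,0],
  [-1,0,0,0,0],
  [-1,0,0,0,0],
], force=40)

```text
time: 8.07
position: [0.4685, 0.1805, 0.0352]
tcp_rot: [[-0.132, 0.991, 0.001], [0.991, 0.132, -0.0], [-0.0, 0.001, -1.0]]
force: [1.0, -6.9, -0.3]
gripper_width: 0.17
gripper_force: 39.2
```

```bash
python3 - <<'E'
from h import *
s=get_state();print({k:np.round(s[k],3) for k in("position","force","wrist_torque","gripper_width","gripper_force")})
c=capture("scene");cv2.imwrite("pics/crank2.png",cv2.resize(c["pixels"][100:240,250:430,::-1],(720,560),interpolation=cv2.INTER_CUBIC))
E
```

```text
{'position': array([0.469, 0.181, 0.035]), 'force': array([ 0.957, -6.95 , -0.298]), 'wrist_torque': array([-1.04 , -0.033, -0.12 ]), 'gripper_width': np.float64(0.17), 'gripper_force': np.float64(39.168)}
```

View pics/crank2.png

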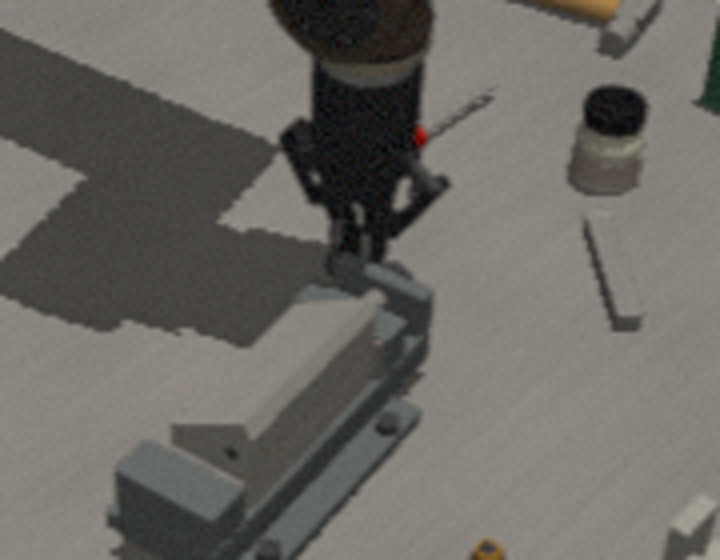

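jog_arm([
  [-1,0,-0.03,-0.3,0],
  [-1,0,0.015,-0.3,0],
  [-1,0,0.06,-0.295,0],
  [-1,0,0.1,-0.28,0],
  [-1,0,0.145,-0.265,0],
  [-1,0,0.18,-0.24,0],
  [-1,0,0.215,-0.21,0],
  [-1,0,0.245,-0.175,0],
], force=60)

```text
time: 8.78
position: [0.4918, 0.1834, 0.0864]
tcp_rot: [[-0.132, 0.991, 0.001], [0.991, 0.132, -0.001], [-0.001, 0.001, -1.0]]
force: [4.7, -8.5, -18.4]
gripper_width: 0.164
gripper_force: 58.5
```

jog_arm([
  [-1,0,0.265,-0.135,0],
  [-1,0,0.285,-0.095,0],
  [-1,0,0.295,-0.05,0],
  [-1,0,0.3,-0.005,0],
  [-1,0,0.295,0.035,0],
  [-1,0,0.29,0.08,0],
  [-1,0,0.275,0.125,0],
  [-1,0,0.25,0.165,0],
])

```text
time: 9.45
position: [0.5467, 0.1905, 0.0836]
tcp_rot: [[-0.132, 0.991, -0.001], [0.991, 0.132, -0.001], [-0.001, -0.002, -1.0]]
force: [-4.4, -10.2, 0.0]
gripper_width: 0.167
gripper_force: 60.4
```

```bash
python3 - <<'E'
from h import *
s=get_state();print({k:np.round(s[k],3) for k in("position","force","wrist_torque","gripper_width","gripper_force")})
E
```

```text
{'position': array([0.547, 0.19 , 0.084]), 'force': array([ -4.384, -10.208,   0.046]), 'wrist_torque': array([-1.589,  0.685, -0.061]), 'gripper_width': np.float64(0.167), 'gripper_force': np.float64(60.413)}
```

jog_arm([
  [-1,0,0.225,0.2,0],
  [-1,0,0.19,0.23,0],
  [-1,0,0.155,0.255,0],
  [-1,0,0.115,0.275,0],
  [-1,0,0.075,0.29,0],
  [-1,0,0,0,0],
])

```text
time: 9.95
position: [0.5662, 0.193, 0.0516]
tcp_rot: [[-0.132, 0.991, -0.0], [0.991, 0.132, -0.001], [-0.001, -0.0, -1.0]]
force: [2.3, -8.7, -5.8]
gripper_width: 0.164
gripper_force: 60.0
```

jog_arm([
  [-1,0,0.015,0.15,0],
  [-1,0,0.01,0.15,0],
  [-1,0,0,0,0],
])

```text
time: 10.2
position: [0.5669, 0.193, 0.0448]
tcp_rot: [[-0.132, 0.991, 0.001], [0.991, 0.132, -0.001], [-0.001, 0.001, -1.0]]
force: [0.9, -8.9, -3.5]
gripper_width: 0.159
gripper_force: 60.2
```

jog_arm([
  [-1,0,-0.005,0.15,0],
  [-1,0,0,0,0],
])

```text
time: 10.37
position: [0.5669, 0.1931, 0.0413]
tcp_rot: [[-0.132, 0.991, 0.001], [0.991, 0.132, -0.001], [-0.001, 0.001, -1.0]]
force: [1.1, -9.9, -0.0]
gripper_width: 0.167
gripper_force: 60.5
```

jog_arm([
  [-1,0,-0.01,0.15,0],
  [-1,0,0,0,0],
])

```text
time: 10.53
position: [0.5668, 0.193, 0.0383]
tcp_rot: [[-0.132, 0.991, 0.002], [0.991, 0.132, -0.001], [-0.001, 0.002, -1.0]]
force: [-3.2, -10.5, 10.3]
gripper_width: 0.165
gripper_force: 61.6
```

jog_arm([
  [-1,0,-0.02,0.15,0],
  [-1,0,0,0,0],
])

```text
time: 10.7
position: [0.5665, 0.193, 0.0355]
tcp_rot: [[-0.132, 0.991, 0.003], [0.991, 0.132, -0.001], [-0.001, 0.003, -1.0]]
force: [-4.5, -11.3, 20.7]
gripper_width: 0.165
gripper_force: 62.7
```

jog_arm([
  [-1,0,-0.02,0.15,0],
  [-1,0,0,0,0],
  [-1,0,0,0,0],
])

```text
time: 10.95
position: [0.5662, 0.1929, 0.0329]
tcp_rot: [[-0.132, 0.991, 0.003], [0.991, 0.132, -0.001], [-0.001, 0.003, -1.0]]
force: [-6.9, -12.9, 30.2]
gripper_width: 0.167
gripper_force: 63.8
```

```bash
python3 - <<'E'
from h import *
s=get_state();print({k:np.round(s[k],3) for k in("position","force","wrist_torque","gripper_width","gripper_force")})
c=capture("top");cv2.imwrite("pics/cl.png",np.hstack([cv2.resize(c["pixels"][150:230,240:360,::-1],(400,267),interpolation=cv2.INTER_CUBIC),cv2.resize(capture("scene")["pixels"][150:230,260:380,::-1],(400,267),interpolation=cv2.INTER_CUBIC)]))
E
```

```text
{'position': array([0.566, 0.193, 0.033]), 'force': array([ -6.883, -12.888,  30.234]), 'wrist_torque': array([-2.056,  1.07 , -0.02 ]), 'gripper_width': np.float64(0.167), 'gripper_force': np.float64(63.795)}
```

View pics/cl.png

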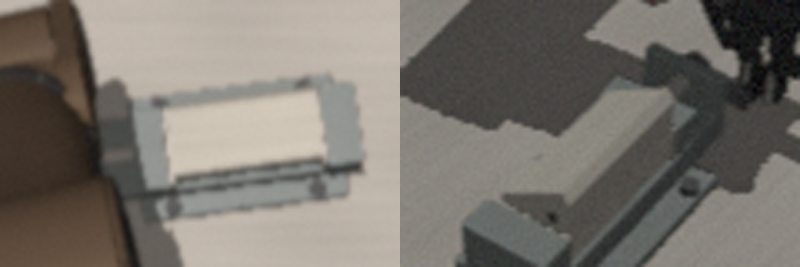

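The block is gripped between both jaws and the handle load has climbed to 30 N, so it is clamped. I release and rise.

jog_arm([
  [-0.1,0,0,0,0],
  [-0.1,0,0,0,0],
  [-0.1,0,0,0,0],
  [-0.1,0,0,-0.4,0],
  [-0.1,0,0,-0.9,0],
  [-0.1,0,0,-1,0],
  [-0.1,0,0,-1,0],
  [-0.1,0,0,-1,0],
])

```text
time: 11.72
position: [0.5651, 0.1941, 0.1383]
tcp_rot: [[-0.133, 0.991, -0.0], [0.991, 0.133, -0.0], [-0.0, -0.0, -1.0]]
force: [0.7, 0.2, -0.4]
gripper_width: 0.446
gripper_force: 0.0
```

jog_arm([
  [-0.1,0,0,-1,0],
  [-0.1,0,0,-1,0],
  [-0.1,0,0,-1,0],
  [-0.1,0,0,-0.7,0],
  [-0.1,0,0,0,0],
])

```text
time: 12.13
position: [0.5663, 0.1944, 0.2336]
tcp_rot: [[-0.133, 0.991, 0.006], [0.991, 0.133, 0.001], [0.0, 0.006, -1.0]]
force: [-0.0, 0.1, -0.0]
gripper_width: 0.45
gripper_force: 0.0
```

```bash
python3 - <<'E'
from fit import *
s=get_state();print({k:np.round(s[k],3) for k in("time","position","force","gripper_width")})
c=capture("scene")
def cr(p): return (180+p[0]/6.5-.42,232+p[1]/6.5-.42)
T=[at_z(c,cr(p),.088)[:2] for p in((165,37),(230,65),(198,105),(130,82))]
print(np.round(T,4).tolist(),np.mean(T,0).round(4)); 
for i in range(4):
    d=T[(i+1)%4]-T[i]; print(np.linalg.norm(d).round(4),np.degrees(np.arctan2(d[1],d[0])).round(1))
S=[at_z(c,cr(p),.016)[:2] for p in((120,224),(238,258),(298,178))]
print(np.round(S,4).tolist(),"mid",((S[0]+S[2])/2).round(4))
for i in range(2):
    d=S[i+1]-S[i]; print(np.linalg.norm(d).round(4),np.degrees(np.arctan2(d[1],d[0])).round(1))
g=[(np.round(m["location"]).tolist(),round(m["score"],2),at_z(c,m["location"],.062+.05*np.cos(1.75)).round(3)) for m in mark_of("crank_grip","scene")];print(g)
E
```

```text
{'time': np.float64(12.133), 'position': array([0.566, 0.194, 0.234]), 'force': array([-0.005,  0.102, -0.013]), 'gripper_width': np.float64(0.45)}
[[0.4472, -0.2807], [0.4745, -0.2732], [0.4807, -0.2921], [0.4549, -0.3018]] [ 0.4643 -0.287 ]
0.0283 15.3
0.0199 -71.8
0.0276 -159.5
0.0225 110.1
[[0.4489, -0.3172], [0.4928, -0.2976], [0.4803, -0.2596]] mid [ 0.4646 -0.2884]
0.0481 24.1
0.0399 108.2
[([371.0, 173.0], 0.56, array([0.572, 0.195, 0.053])), ([350.0, 266.0], 0.38, array([ 0.732, -0.096,  0.053]))]
```

jog_arm([
  [0.3,-0.46,-0.16,0,0],
  [0.3,-0.93,-0.33,0,0],
  [0.3,-0.93,-0.33,0,0],
  [0.3,-0.93,-0.33,0,0],
  [0.3,-0.93,-0.33,0,0],
  [0.3,-0.93,-0.33,0,0],
  [0.3,-0.93,-0.33,0,0],
  [0.3,-0.93,-0.33,0,0],
])

```text
time: 12.9
position: [0.5259, 0.0114, 0.228]
tcp_rot: [[-0.132, 0.991, -0.002], [0.991, 0.132, 0.0], [0.0, -0.002, -1.0]]
force: [0.6, 0.2, 0.4]
gripper_width: 0.648
gripper_force: 0.0
```

jog_arm([
  [0.3,-0.93,-0.33,0,0],
  [0.3,-0.93,-0.33,0,0],
  [0.3,-0.93,-0.33,0,0],
  [0.3,-0.93,-0.33,0,0],
  [0.3,-0.93,-0.33,0,0],
  [0.3,-0.93,-0.33,0,0],
  [0.3,-0.93,-0.33,0,0],
  [0.3,-0.93,-0.33,0,0],
])

```text
time: 13.57
position: [0.4849, -0.1814, 0.2281]
tcp_rot: [[-0.132, 0.991, -0.002], [0.991, 0.132, 0.001], [0.001, -0.002, -1.0]]
force: [0.3, -0.8, -0.1]
gripper_width: 0.647
gripper_force: 0.0
```

jog_arm([
  [0.3,-0.93,-0.33,0,0],
  [0.3,-0.93,-0.33,0,0],
  [0.3,-0.93,-0.33,0,0],
  [0.3,-0.93,-0.33,0,0],
  [0.3,-0.46,-0.16,0,1],
  [0.3,0,0,0,1],
  [0.3,0,0,0,1],
  [0.3,0,0,0,1],
])

```text
time: 14.23
position: [0.4622, -0.2889, 0.2279]
tcp_rot: [[0.15, 0.989, -0.002], [0.989, -0.15, 0.002], [0.001, -0.002, -1.0]]
force: [0.2, -0.1, -0.4]
gripper_width: 0.651
gripper_force: 0.0
```

jog_arm([
  [0.3,0,0,0,1],
  [0.3,0,0,0,1],
  [0.3,0,0,0,1],
  [0.3,0,0,0,1],
  [0.3,0,0,0,1],
  [0.3,0,0,0,1],
  [0.3,0,0,0,1],
  [0.3,0,0,0,1],
])

```text
time: 14.9
position: [0.4624, -0.2885, 0.2279]
tcp_rot: [[0.651, 0.759, -0.002], [0.759, -0.651, 0.001], [-0.0, -0.002, -1.0]]
force: [-0.8, -0.1, 0.1]
gripper_width: 0.65
gripper_force: 0.0
```

jog_arm([
  [0.3,0,0,0,1],
  [0.3,0,0,0,1],
  [0.3,0,0,0,1],
  [0.3,0,0,0,1],
  [0.3,0,0,0,1],
  [0.3,0,0,0,1],
  [0.3,0,0,0,1],
  [0.3,0,0,0,0.65],
])

```text
time: 15.57
position: [0.4624, -0.2885, 0.228]
tcp_rot: [[0.947, 0.322, -0.002], [0.322, -0.947, 0.001], [-0.001, -0.002, -1.0]]
force: [0.7, 0.2, -0.2]
gripper_width: 0.652
gripper_force: 0.0
```

jog_arm([
  [0.3,0,0,0,0],
])

```text
time: 15.65
position: [0.4625, -0.2885, 0.2281]
tcp_rot: [[0.946, 0.323, -0.002], [0.323, -0.946, 0.001], [-0.001, -0.002, -1.0]]
force: [-0.5, -0.2, 0.3]
gripper_width: 0.648
gripper_force: 0.0
```

jog_arm([
  [0.3,0.06,0,0.5,0],
  [0.3,0,0,1,0],
  [0.3,0,0,1,0],
  [0.3,0,0,1,0],
  [0.3,0,0,1,0],
  [0.3,0,0,1,0],
  [0.3,0,0,1,0],
  [0.3,0,0,0.74,0],
])

```text
time: 16.32
position: [0.4636, -0.2876, 0.0457]
tcp_rot: [[0.945, 0.327, -0.002], [0.327, -0.945, 0.002], [-0.002, -0.002, -1.0]]
force: [0.2, -1.1, -0.6]
gripper_width: 0.647
gripper_force: 0.0
```

jog_arm([
  [0.3,0,0,0,0],
  [0,0,0,0,0],
  [-0.3,0,0,0,0],
  [-0.5,0,0,0,0],
  [-1,0,0,0,0],
  [-1,0,0,0,0],
  [-1,0,0,0,0],
], force=25)

```text
time: 16.9
position: [0.4651, -0.2882, 0.0488]
tcp_rot: [[0.945, 0.326, 0.001], [0.326, -0.945, -0.001], [0.001, 0.001, -1.0]]
force: [-1.2, 1.1, 1.1]
gripper_width: 0.299
gripper_force: 32.8
```

jog_arm([
  [-1,0,0,-0.08,0],
  [-1,0,0,-0.08,0],
  [-1,0,0,0,0],
])

```text
time: 17.15
position: [0.4651, -0.2881, 0.0526]
tcp_rot: [[0.945, 0.326, 0.0], [0.326, -0.945, -0.0], [0.0, 0.001, -1.0]]
force: [0.6, -0.2, -2.7]
gripper_width: 0.299
gripper_force: 32.1
```

jog_arm([
  [-1,-0.2,0,0,0],
  [-1,-0.25,0,0,0],
  [-1,-0.25,0,0,0],
  [-1,-0.2,0,0,0],
  [-1,0,0,0,0],
])

```text
time: 17.57
position: [0.4425, -0.2956, 0.0521]
tcp_rot: [[0.946, 0.325, -0.001], [0.325, -0.946, 0.0], [-0.0, -0.001, -1.0]]
force: [0.3, 0.1, -3.3]
gripper_width: 0.303
gripper_force: 32.1
```

jog_arm([
  [-1,-0.1,0,0,0],
  [-1,-0.1,0,0,0],
  [-1,0,0,0,0],
])

```text
time: 17.82
position: [0.4394, -0.2971, 0.0525]
tcp_rot: [[0.946, 0.325, 0.002], [0.325, -0.946, -0.001], [0.001, 0.001, -1.0]]
force: [4.3, 2.6, -1.8]
gripper_width: 0.298
gripper_force: 32.3
```

jog_arm([
  [-1,-0.08,0,0,0],
  [-1,-0.08,0,0,0],
  [-1,0,0,0,0],
])

```text
time: 18.07
position: [0.436, -0.2985, 0.0526]
tcp_rot: [[0.945, 0.326, 0.002], [0.326, -0.945, -0.001], [0.002, 0.002, -1.0]]
force: [5.9, 3.0, -0.8]
gripper_width: 0.301
gripper_force: 32.5
```

jog_arm([
  [-1,-0.11,0,-0.06,0],
  [-1,-0.11,0,-0.05,0],
  [-1,-0.11,0,-0.04,0],
  [-1,-0.11,0,-0.03,0],
  [-1,-0.11,0,-0.01,0],
  [-1,-0.11,0,0,0],
  [-1,-0.11,0,0,0],
  [-1,0,0,0,0],
], force=20)

```text
time: 18.73
position: [0.4176, -0.3048, 0.0574]
tcp_rot: [[0.946, 0.326, 0.002], [0.326, -0.946, -0.001], [0.001, 0.002, -1.0]]
force: [4.1, 2.9, -0.1]
gripper_width: 0.303
gripper_force: 32.4
```

jog_arm([
  [-1,-0.1,0,0,0],
  [-1,-0.1,0,0,0],
  [-1,-0.08,0,0,0],
  [-1,0,0,0,0],
])

```text
time: 19.07
position: [0.411, -0.3071, 0.0573]
tcp_rot: [[0.946, 0.326, 0.002], [0.326, -0.946, -0.001], [0.001, 0.002, -1.0]]
force: [5.0, 2.6, -1.4]
gripper_width: 0.301
gripper_force: 32.0
```

```bash
python3 - <<'E'
from h import *
c=capture("scene");cv2.imwrite("pics/tilt.png",cv2.resize(c["pixels"][210:300,150:260,::-1],(660,540),interpolation=cv2.INTER_CUBIC))
E
```

```text
(no output)
```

View pics/tilt.png

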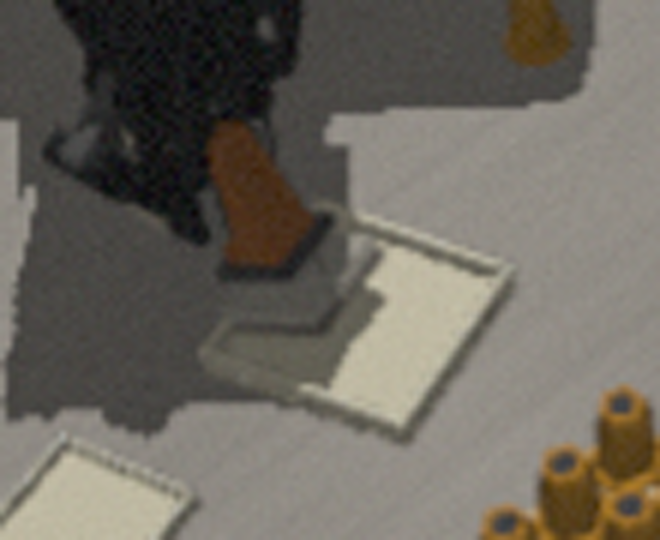

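jog_arm([
  [-1,-0.045,0,0,0],
  [-1,0,0,0,0],
  [-1,0.1,0,0,0],
  [-1,0.15,0,0,0],
  [-1,0,0,-0.3,0],
  [-1,0,0,-0.6,0],
  [-1,0,0,-0.8,0],
  [-1,0,0,-0.8,0],
], force=45)

```text
time: 19.78
position: [0.4149, -0.3048, 0.1203]
tcp_rot: [[0.945, 0.326, -0.001], [0.326, -0.945, 0.001], [-0.001, -0.001, -1.0]]
force: [-0.3, 0.6, -2.7]
gripper_width: 0.297
gripper_force: 46.2
```

jog_arm([
  [-1,0,0,-0.8,0],
  [-1,0,0,-0.8,0],
  [-1,0,0,-0.8,0],
  [-1,0,0,-0.8,0],
  [-1,0,0,-0.5,0.95],
  [-1,0,0,-0.2,0.95],
  [-1,0,0,0,0.95],
  [-1,0,0,0,0],
])

```text
time: 20.45
position: [0.415, -0.305, 0.2177]
tcp_rot: [[0.992, 0.13, 0.0], [0.13, -0.992, -0.001], [0.0, 0.001, -1.0]]
force: [-0.5, 0.1, -2.6]
gripper_width: 0.303
gripper_force: 46.4
```

```bash
python3 - <<'E'
from fit import *
s=get_state();print({k:np.round(s[k],3) for k in("time","position","tcp_rot","force","gripper_width")})
V=np.array([.5416,.001,.1325])
def tov(P):
    c_,s_=np.cos(V[2]),np.sin(V[2]); d=np.array(P)[:2]-V[:2]; return np.round([c_*d[0]+s_*d[1],-s_*d[0]+c_*d[1]],4)
im=[]
for n,(u,v,w,h) in {"scene":(270,165,90,80),"top":(270,160,90,80)}.items():
    c=capture(n)
    for q,z in (("face",.101),("block",.045)): print(n,q,[(np.round(m["location"],1).tolist(),round(m["score"],2),tov(at_z(c,m["location"],z)).tolist()) for m in mark_of(q,n)])
    im.append(cv2.resize(c["pixels"][v:v+h,u:u+w,::-1],(400,356),interpolation=cv2.INTER_CUBIC))
    P={"land":[(.031,-.075,.117),(.0244,-.075,.117),(-.031,-.075,.085),(.031,.065,.117),(.0244,.065,.117),(-.031,.065,.085)]}["land"]
    print(n,((proj(c,place(np.array(P),V))-(u,v)+.5)*400/90-.5+([400,0] if n=="top" else 0)).round(0).tolist())
cv2.imwrite("pics/blk.png",np.hstack(im))
E
```

```text
{'time': np.float64(20.45), 'position': array([ 0.415, -0.305,  0.218]), 'tcp_rot': array([[ 0.992,  0.13 ,  0.   ],
       [ 0.13 , -0.992, -0.001],
       [ 0.   ,  0.001, -1.   ]]), 'force': array([-0.47 ,  0.148, -2.569]), 'gripper_width': np.float64(0.303)}
scene face [([315.2, 190.3], 0.78, [-0.0046, -0.0008]), ([188.4, 217.2], 0.31, [-0.1982, -0.2511])]
scene block [([315.9, 204.8], 0.68, [-0.0051, 0.0035])]
scene [[178.0, 196.0], [168.0, 191.0], [88.0, 191.0], [318.0, 54.0], [309.0, 50.0], [229.0, 55.0]]
top face [([313.9, 188.8], 0.63, [0.0009, -0.0042])]
top block [([312.2, 191.1], 0.56, [0.0029, -0.0002]), ([247.3, 185.4], 0.4, [0.0492, 0.2006])]
top [[694.0, 69.0], [695.0, 78.0], [704.0, 165.0], [490.0, 97.0], [492.0, 106.0], [504.0, 192.0]]
```

View pics/blk.png

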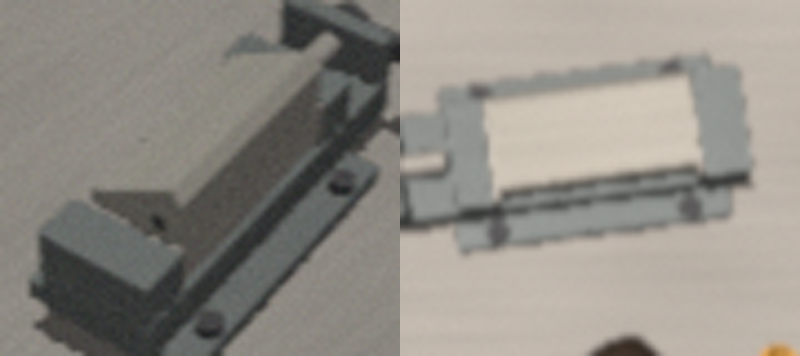

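The block's end corners fall within about 3 mm of my prediction, and the flat land at the back is confirmed. I carry the tilted lap to a hover over the crank end.

jog_arm([
  [-1,0.16,-0.47,0,0],
  [-1,0.33,-0.94,0,0],
  [-1,0.33,-0.94,0,0],
  [-1,0.33,-0.94,0,0],
  [-1,0.33,-0.94,0,0],
  [-1,0.33,-0.94,0,0],
  [-1,0.33,-0.94,0,0],
  [-1,0.33,-0.94,0,0],
])

```text
time: 21.42
position: [0.4529, -0.1204, 0.2169]
tcp_rot: [[0.991, 0.133, -0.0], [0.133, -0.991, 0.0], [-0.0, -0.0, -1.0]]
force: [-0.7, 0.1, -2.9]
gripper_width: 0.298
gripper_force: 46.3
```

jog_arm([
  [-1,0.33,-0.94,0,0],
  [-1,0.33,-0.94,0,0],
  [-1,0.33,-0.94,0,0],
  [-1,0.33,-0.94,0,0],
  [-1,0.33,-0.94,0,0],
  [-1,0.33,-0.94,0,0],
  [-1,0.16,-0.47,0,0],
  [-1,0,0,0,0],
])

```text
time: 22.08
position: [0.4857, 0.0388, 0.2168]
tcp_rot: [[0.991, 0.135, -0.0], [0.135, -0.991, 0.0], [-0.0, -0.0, -1.0]]
force: [-0.9, -0.5, -3.5]
gripper_width: 0.299
gripper_force: 46.3
```

```bash
cat > st.py <<'E'
from h import *
V=np.array([.5416,.001,.1325])
def st():
    s=get_state(); c,k=np.cos(V[2]),np.sin(V[2]); A=np.array([[c,k,0],[-k,c,0],[0,0,1]])
    print(round(float(s["time"]),2),"vise pos",(A@(s["position"]-np.array([V[0],V[1],0]))).round(4),"F",(A@s["force"]).round(2),"M",(A@s["wrist_torque"]).round(2),"gf",np.round(s["gripper_force"],1),"z axis",np.round(s["tcp_rot"][:,2],3))
    return s
if __name__=="__main__": st()
E
python3 st.py; python3 - <<'E'
from h import *
c=capture("scene")
cv2.imwrite("pics/hover.png",cv2.resize(c["pixels"][120:240,250:400,::-1],(750,600),interpolation=cv2.INTER_CUBIC))
E
```

```text
22.08 vise pos [-0.0504  0.0449  0.2168] F [-0.97 -0.34 -3.55] M [-0.05  0.08  0.02] gf 46.3 z axis [-0.  0. -1.]
```

View pics/hover.png

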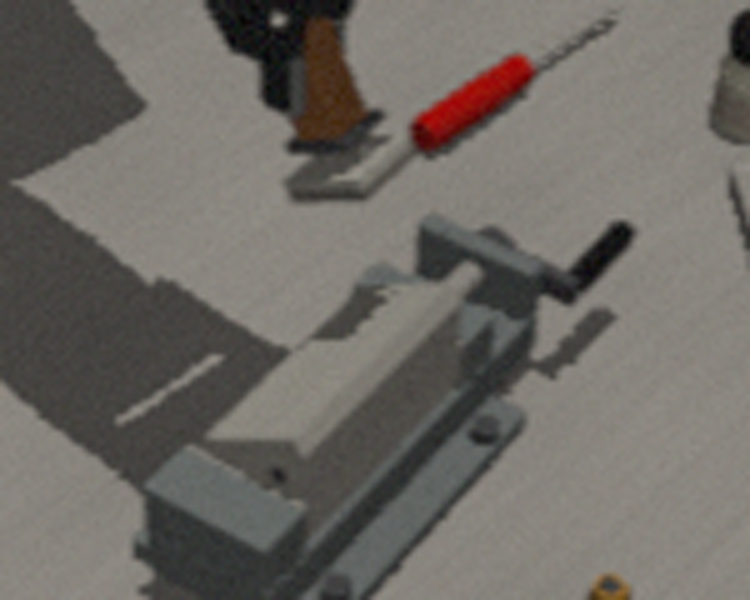

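jog_arm([
  [-1,0,0.1,0.4,0],
  [-1,0,0,0.8,0],
  [-1,0,0,0.6,0],
  [-1,0,0,0.34,0],
  [-1,0.2,0,0.35,0],
  [-1,0.16,0,0.28,0],
  [-1,0.08,0,0.14,0],
  [-1,0,0,0,0],
])

```text
time: 22.8
position: [0.4976, 0.0351, 0.1437]
tcp_rot: [[0.991, 0.132, -0.0], [0.132, -0.991, -0.0], [-0.0, 0.0, -1.0]]
force: [0.7, 0.2, -2.9]
gripper_width: 0.301
gripper_force: 46.3
```

```bash
python3 st.py
```

```text
22.8 vise pos [-0.0391  0.0396  0.1437] F [ 0.74  0.13 -2.86] M [-0.03  0.03 -0.05] gf 46.3 z axis [-0. -0. -1.]
```

jog_arm([
  [-1,0.03,-0.08,0.05,0],
  [-1,0.03,0,0.05,0],
  [-1,0.02,0,0.035,0],
  [-1,0,0,0,0],
])

```text
time: 23.13
position: [0.4989, 0.0376, 0.1409]
tcp_rot: [[0.991, 0.133, 0.0], [0.133, -0.991, -0.0], [0.0, 0.0, -1.0]]
force: [-0.2, 1.1, -2.9]
gripper_width: 0.296
gripper_force: 46.3
```

jog_arm([
  [-1,0.02,0,0.035,0],
  [-1,0,0,0,0],
])

```text
time: 23.3
position: [0.4994, 0.0375, 0.14]
tcp_rot: [[0.991, 0.132, 0.0], [0.132, -0.991, -0.0], [0.0, 0.0, -1.0]]
force: [-0.1, 0.2, -2.9]
gripper_width: 0.296
gripper_force: 46.3
```

jog_arm([
  [-1,0.02,0,0.035,0],
  [-1,0,0,0,0],
])

```text
time: 23.47
position: [0.4998, 0.0376, 0.1391]
tcp_rot: [[0.991, 0.132, -0.0], [0.132, -0.991, -0.0], [-0.0, 0.0, -1.0]]
force: [-1.0, 0.2, 0.9]
gripper_width: 0.299
gripper_force: 46.8
```

```bash
python3 st.py
```

```text
23.47 vise pos [-0.0366  0.0418  0.1391] F [-0.95  0.28  0.88] M [ 0.01  0.1  -0.03] gf 46.8 z axis [-0. -0. -1.]
```

jog_arm([
  [-1,0.02,0,0.035,0],
  [-1,0.02,0,0.035,0],
  [-1,0,0,0,0],
  [-1,0,0,0,0],
])

```text
time: 23.8
position: [0.5007, 0.0377, 0.1373]
tcp_rot: [[0.991, 0.132, -0.0], [0.132, -0.991, -0.0], [-0.0, 0.0, -1.0]]
force: [-3.3, -0.0, 2.3]
gripper_width: 0.298
gripper_force: 47.0
```

```bash
python3 st.py
```

```text
23.8 vise pos [-0.0357  0.0418  0.1373] F [-3.22  0.42  2.33] M [-0.02  0.44  0.04] gf 47.0 z axis [-0. -0. -1.]
```

jog_arm([
  [-1,0.02,0,0.035,0],
  [-1,0.02,0,0.035,0],
  [-1,0,0,0,0],
  [-1,0,0,0,0],
])

```text
time: 24.13
position: [0.5016, 0.0379, 0.1354]
tcp_rot: [[0.991, 0.132, -0.001], [0.132, -0.991, -0.0], [-0.001, 0.0, -1.0]]
force: [-4.2, -1.6, 1.9]
gripper_width: 0.298
gripper_force: 47.1
```

```bash
python3 st.py
```

```text
24.13 vise pos [-0.0347  0.0418  0.1354] F [-4.41 -1.01  1.89] M [-0.02  0.68 -0.09] gf 47.1 z axis [-0.001 -0.    -1.   ]
```

jog_arm([
  [-1,0,0.02,0,0],
  [-1,0,0.04,0,0],
  [-1,0,0.05,0,0],
  [-1,0,0.05,0,0],
  [-1,0,0.05,0,0],
  [-1,0,0.05,0,0],
  [-1,0,0.05,0,0],
  [-1,0,0.05,0,0],
])

```text
time: 24.8
position: [0.5028, 0.0293, 0.1355]
tcp_rot: [[0.991, 0.133, -0.0], [0.133, -0.991, 0.001], [-0.0, -0.001, -1.0]]
force: [-4.1, 5.2, 2.9]
gripper_width: 0.301
gripper_force: 47.0
```

```bash
python3 st.py
```

```text
24.8 vise pos [-0.0347  0.0332  0.1355] F [-3.35  5.67  2.9 ] M [0.81 0.5  0.16] gf 47.0 z axis [-0.     0.001 -1.   ]
```

jog_arm([
  [-1,0,0.05,0,0],
  [-1,0,0.05,0,0],
  [-1,0,0.05,0,0],
  [-1,0,0.05,0,0],
  [-1,0,0.05,0,0],
  [-1,0,0.05,0,0],
  [-1,0,0.05,0,0],
  [-1,0,0.05,0,0],
])

```text
time: 25.47
position: [0.5042, 0.0194, 0.1355]
tcp_rot: [[0.991, 0.133, -0.0], [0.133, -0.991, 0.0], [-0.0, -0.001, -1.0]]
force: [-4.7, 4.1, 1.7]
gripper_width: 0.3
gripper_force: 47.0
```

```bash
python3 st.py
```

```text
25.47 vise pos [-0.0347  0.0232  0.1355] F [-4.12  4.67  1.72] M [0.8  0.56 0.14] gf 47.0 z axis [-0.  0. -1.]
```

jog_arm([
  [-1,0,0.05,0,0],
  [-1,0,0.05,0,0],
  [-1,0,0.05,0,0],
  [-1,0,0.05,0,0],
  [-1,0,0.05,0,0],
  [-1,0,0.05,0,0],
  [-1,0,0.05,0,0],
  [-1,0,0.05,0,0],
])

```text
time: 26.13
position: [0.5055, 0.0095, 0.1355]
tcp_rot: [[0.991, 0.133, -0.0], [0.133, -0.991, 0.0], [-0.0, -0.001, -1.0]]
force: [-4.9, 4.2, 3.1]
gripper_width: 0.299
gripper_force: 47.0
```

jog_arm([
  [-1,0,0.05,0,0],
  [-1,0,0.05,0,0],
  [-1,0,0.05,0,0],
  [-1,0,0.05,0,0],
  [-1,0,0.05,0,0],
  [-1,0,0.05,0,0],
  [-1,0,0.05,0,0],
  [-1,0,0.05,0,0],
])

```text
time: 26.8
position: [0.5067, -0.0004, 0.1355]
tcp_rot: [[0.991, 0.133, -0.0], [0.133, -0.991, 0.0], [-0.0, -0.001, -1.0]]
force: [-4.3, 4.5, 3.5]
gripper_width: 0.296
gripper_force: 47.0
```

jog_arm([
  [-1,0,0.05,0,0],
  [-1,0,0.05,0,0],
  [-1,0,0.05,0,0],
  [-1,0,0.05,0,0],
  [-1,0,0.05,0,0],
  [-1,0,0.05,0,0],
  [-1,0,0.05,0,0],
  [-1,0,0.05,0,0],
])

```text
time: 27.47
position: [0.5081, -0.0103, 0.1355]
tcp_rot: [[0.991, 0.133, -0.0], [0.133, -0.991, 0.001], [-0.0, -0.001, -1.0]]
force: [-5.1, 3.9, 3.8]
gripper_width: 0.296
gripper_force: 47.0
```

```bash
python3 st.py
```

```text
27.47 vise pos [-0.0347 -0.0068  0.1355] F [-4.56  4.5   3.83] M [0.83 0.53 0.2 ] gf 47.0 z axis [-0.     0.001 -1.   ]
```

jog_arm([
  [-1,-0.005,0.05,-0.01,0],
  [-1,-0.005,0.05,-0.01,0],
  [-1,-0.005,0.05,-0.01,0],
  [-1,-0.005,0.05,-0.01,0],
  [-1,0,0.05,0,0],
  [-1,0,0.05,0,0],
  [-1,0,0.05,0,0],
  [-1,0,0.05,0,0],
])

```text
time: 28.13
position: [0.5089, -0.0203, 0.1365]
tcp_rot: [[0.991, 0.133, -0.0], [0.133, -0.991, 0.0], [-0.0, -0.0, -1.0]]
force: [-4.6, 3.0, 2.4]
gripper_width: 0.297
gripper_force: 47.0
```

```bash
python3 st.py
```

```text
28.13 vise pos [-0.0352 -0.0168  0.1365] F [-4.15  3.54  2.38] M [0.78 0.54 0.2 ] gf 47.0 z axis [-0.  0. -1.]
```

jog_arm([
  [-1,0,0.05,0,0],
  [-1,0,0.05,0,0],
  [-1,0,0.05,0,0],
  [-1,0,0.05,0,0],
  [-1,0,0.05,0,0],
  [-1,0,0.05,0,0],
  [-1,0,0.05,0,0],
  [-1,0,0.05,0,0],
])

```text
time: 28.8
position: [0.5103, -0.0303, 0.1365]
tcp_rot: [[0.991, 0.133, -0.0], [0.133, -0.991, 0.0], [-0.0, -0.001, -1.0]]
force: [-3.3, 3.4, 1.6]
gripper_width: 0.297
gripper_force: 47.0
```

```bash
python3 st.py
```

```text
28.8 vise pos [-0.0352 -0.0268  0.1365] F [-2.82  3.78  1.56] M [0.79 0.47 0.15] gf 47.0 z axis [-0.  0. -1.]
```

jog_arm([
  [-1,0,0.05,0,0],
  [-1,0,0.05,0,0],
  [-1,0,0.05,0,0],
  [-1,0,0.05,0,0],
  [-1,0,0.05,0,0],
  [-1,0,0.05,0,0],
  [-1,0,0.05,0,0],
  [-1,0,0.05,0,0],
])

```text
time: 29.47
position: [0.5115, -0.0402, 0.1365]
tcp_rot: [[0.991, 0.133, -0.001], [0.133, -0.991, 0.0], [-0.0, -0.001, -1.0]]
force: [-4.3, 4.2, 1.9]
gripper_width: 0.302
gripper_force: 47.0
```

jog_arm([
  [-1,0,0.05,0,0],
  [-1,0,0.05,0,0],
  [-1,0,0.05,0,0],
  [-1,0,0.05,0,0],
  [-1,0,0.05,0,0],
  [-1,0,0.05,0,0],
  [-1,0,0.05,0,0],
  [-1,0,0.05,0,0],
])

```text
time: 30.13
position: [0.5129, -0.0501, 0.1365]
tcp_rot: [[0.991, 0.133, -0.0], [0.133, -0.991, 0.0], [-0.0, -0.001, -1.0]]
force: [-4.7, 4.0, 2.9]
gripper_width: 0.298
gripper_force: 47.0
```

jog_arm([
  [-1,0,0.05,0,0],
  [-1,0,0.05,0,0],
  [-1,0,0.03,0,0],
  [-1,0,0,0,0],
  [-1,0,0,0,0],
])

```text
time: 30.55
position: [0.5134, -0.0534, 0.1365]
tcp_rot: [[0.991, 0.132, -0.0], [0.132, -0.991, 0.0], [-0.0, -0.0, -1.0]]
force: [-3.8, 2.4, 1.4]
gripper_width: 0.296
gripper_force: 47.0
```

```bash
python3 st.py
```

```text
30.55 vise pos [-0.0352 -0.0502  0.1365] F [-3.48  2.88  1.44] M [0.58 0.5  0.13] gf 47.0 z axis [-0.  0. -1.]
```

The pass is done with the force held at about 5–8 N. I lift off along the normal. To bring the lap upright in the grip, I'll press its shoe side flat against the robot-side flank of the fixed jaw.

jog_arm([
  [-1,-0.1,0,-0.17,0],
  [-1,-0.2,0,-0.35,0],
  [-1,-0.25,0,-0.43,0],
  [-1,-0.8,0.4,0,0],
  [-1,-0.8,0.6,0,0],
  [-1,-0.65,0.52,0,0],
  [-1,0,0,0.5,0],
  [-1,0,0,0.9,0],
])

```text
time: 31.22
position: [0.4496, -0.1019, 0.1277]
tcp_rot: [[0.991, 0.131, 0.006], [0.131, -0.991, -0.002], [0.005, 0.003, -1.0]]
force: [1.1, -0.6, -2.4]
gripper_width: 0.299
gripper_force: 46.4
```

jog_arm([
  [-1,0,0,0.9,0],
  [-1,0,0,0.7,0],
  [-1,0,0,0,0],
], force=25)

```text
time: 31.47
position: [0.4481, -0.1005, 0.0838]
tcp_rot: [[0.991, 0.132, -0.003], [0.132, -0.991, 0.001], [-0.003, -0.001, -1.0]]
force: [-0.6, 0.7, -3.2]
gripper_width: 0.298
gripper_force: 46.1
```

```bash
python3 st.py
```

```text
31.47 vise pos [-0.1061 -0.0883  0.0838] F [-0.47  0.82 -3.16] M [-0.03  0.09  0.04] gf 46.1 z axis [-0.003  0.001 -1.   ]
```

jog_arm([
  [-1,0.15,0,0,0],
  [-1,0.2,0,0,0],
  [-1,0.1,0,0,0],
  [-1,0,0,0,0],
])

```text
time: 31.8
position: [0.4614, -0.0992, 0.0864]
tcp_rot: [[0.991, 0.133, 0.002], [0.133, -0.991, -0.001], [0.002, 0.001, -1.0]]
force: [-0.4, -0.9, -3.1]
gripper_width: 0.297
gripper_force: 46.4
```

jog_arm([
  [-1,0.08,0,0,0],
  [-1,0.08,0,0,0],
  [-1,0,0,0,0],
])

```text
time: 32.05
position: [0.4631, -0.0984, 0.0854]
tcp_rot: [[0.991, 0.132, -0.003], [0.132, -0.991, 0.0], [-0.003, -0.001, -1.0]]
force: [-6.2, -3.5, -0.7]
gripper_width: 0.3
gripper_force: 46.5
```

```bash
python3 st.py
```

```text
32.05 vise pos [-0.0909 -0.0882  0.0854] F [-6.59 -2.69 -0.68] M [-0.58  1.38 -0.21] gf 46.5 z axis [-0.003  0.    -1.   ]
```

jog_arm([
  [-1,0.1,0,-0.1,0],
  [-1,0.1,0,-0.1,0],
  [-1,0.1,0,-0.1,0],
  [-1,0.1,0,-0.1,0],
  [-1,0.1,0,-0.1,0],
  [-1,0,0,0,0],
])

```text
time: 32.55
position: [0.4755, -0.0966, 0.0978]
tcp_rot: [[0.991, 0.133, -0.003], [0.133, -0.991, 0.001], [-0.003, -0.001, -1.0]]
force: [-5.3, -1.8, -4.0]
gripper_width: 0.303
gripper_force: 46.6
```

```bash
python3 st.py
```

```text
32.55 vise pos [-0.0784 -0.088   0.0978] F [-5.47 -1.05 -3.95] M [-0.14  1.19 -0.11] gf 46.6 z axis [-0.003  0.001 -1.   ]
```

jog_arm([
  [-1,0.1,0,-0.07,0],
  [-1,0.1,0,-0.07,0],
  [-1,0.1,0,-0.06,0],
  [-1,0.1,0,-0.05,0],
  [-1,0.1,0,-0.05,0],
  [-1,0,0,0,0],
])

```text
time: 33.05
position: [0.4878, -0.0948, 0.105]
tcp_rot: [[0.991, 0.133, -0.004], [0.133, -0.991, 0.001], [-0.004, -0.001, -1.0]]
force: [-5.2, -1.3, -4.2]
gripper_width: 0.292
gripper_force: 46.7
```

```bash
python3 st.py
```

```text
33.05 vise pos [-0.066  -0.0879  0.105 ] F [-5.36 -0.62 -4.19] M [-0.01  1.21 -0.09] gf 46.7 z axis [-0.004  0.001 -1.   ]
```

jog_arm([
  [-1,0.06,0,-0.01,0],
  [-1,0.06,0,0,0],
  [-1,0,0,0,0],
])

```text
time: 33.3
position: [0.4903, -0.0945, 0.1055]
tcp_rot: [[0.991, 0.133, -0.004], [0.133, -0.991, 0.001], [-0.004, -0.001, -1.0]]
force: [-8.9, -1.6, 2.5]
gripper_width: 0.299
gripper_force: 47.7
```

jog_arm([
  [-1,0.04,0,0,0],
  [-1,0,0,0,0],
])

```text
time: 33.47
position: [0.491, -0.0943, 0.1055]
tcp_rot: [[0.991, 0.133, -0.005], [0.133, -0.991, 0.001], [-0.005, -0.002, -1.0]]
force: [-10.6, -1.8, 2.4]
gripper_width: 0.297
gripper_force: 47.7
```

```bash
python3 st.py
```

```text
33.47 vise pos [-0.0628 -0.0878  0.1055] F [-10.7   -0.38   2.38] M [-0.04  1.99 -0.08] gf 47.7 z axis [-0.005  0.001 -1.   ]
```

jog_arm([
  [-1,-0.12,0,0,0],
  [-1,-0.2,0,0,0],
  [-1,0,0,-0.6,0],
  [-1,0,0,-0.9,0],
  [-1,0,0,-0.7,0],
  [-1,-0.13,0.47,0,0],
  [-1,-0.25,0.94,0,0],
  [-1,-0.25,0.94,0,0],
])

```text
time: 34.13
position: [0.477, -0.1569, 0.1605]
tcp_rot: [[0.991, 0.134, 0.001], [0.134, -0.991, -0.001], [0.001, 0.001, -1.0]]
force: [0.4, -0.5, -3.4]
gripper_width: 0.298
gripper_force: 47.0
```

jog_arm([
  [-1,-0.25,0.94,0,0],
  [-1,-0.25,0.94,0,0],
  [-1,-0.25,0.94,0,0],
  [-1,-0.25,0.94,0,0],
  [-1,-0.25,0.94,0,0],
  [-1,-0.13,0.47,0,-0.95],
  [-1,0,0,0,-0.95],
  [-1,0,0,0,-0.95],
])

```text
time: 34.8
position: [0.4593, -0.2902, 0.1596]
tcp_rot: [[0.945, 0.327, -0.0], [0.327, -0.945, 0.0], [-0.0, -0.0, -1.0]]
force: [0.3, -0.2, -3.5]
gripper_width: 0.299
gripper_force: 47.0
```

jog_arm([
  [-1,0,0,0,0],
])

```text
time: 34.88
position: [0.4595, -0.2895, 0.1597]
tcp_rot: [[0.945, 0.328, -0.0], [0.328, -0.945, 0.0], [-0.0, -0.0, -1.0]]
force: [-0.9, 0.4, -2.6]
gripper_width: 0.302
gripper_force: 47.0
```

```bash
python3 - <<'E'
from fit import *
s=get_state();print(s["position"].round(4),s["force"].round(2))
for n in ("scene","top"):
    c=capture(n)
    print(n,"tray",[(at_z(c,m["location"],0).round(3)[:2],round(m["score"],2)) for m in mark_of("tray",n)])
    print(n,"foot/lap",[(q,at_z(c,m["location"],s["position"][2]-.045).round(3)[:2],round(m["score"],2)) for q in("foot","lap") for m in mark_of(q,n)[:1]])
# orange grip lean in the scene view: principal axis vs predicted vertical
c=capture("scene");im=cv2.cvtColor(c["pixels"],cv2.COLOR_RGB2HSV).astype(int)
m=(im[...,0]<15)&(im[...,1]>130)&(im[...,2]>40)
P=np.array([*s["position"][:2],s["position"][2]+.0]);b,t=proj(c,[P,P+[0,0,.04]])
w=np.zeros_like(m);w[int(t[1])-25:int(b[1])+25,int(b[0])-20:int(b[0])+20]=1;m&=w
y,x=np.nonzero(m);r=cv2.minAreaRect(np.c_[x,y].astype(np.float32));print(len(x),r)
ev=np.linalg.eigh(np.cov(x,y));print("axis",ev[1][:,1].round(3),"vertical",((t-b)/np.linalg.norm(t-b)).round(3))
E
```

```text
[ 0.4595 -0.2895  0.1597] [-0.89  0.44 -2.62]
scene tray [(array([ 0.449, -0.424]), 0.94), (array([ 0.457, -0.291]), 0.86), (array([ 0.32 , -0.277]), 0.56)]
scene foot/lap [('foot', array([ 0.46 , -0.293]), 0.61), ('lap', array([ 0.459, -0.291]), 0.64)]
top tray [(array([ 0.445, -0.275]), 0.59)]
top foot/lap [('foot', array([ 0.676, -0.064]), 0.21)]
141 ((201.2469482421875, 218.18704223632812), (13.400087356567383, 24.03115463256836), 8.530765533447266)
axis [0.1   0.995] vertical [-0.248 -0.969]
```

jog_arm([
  [-1,0,0,0.6,0],
  [-1,0,0,0.9,0],
  [-1,0,0,0.9,0],
  [-1,0,0,0.9,0],
  [-1,0,0,0.6,0],
  [-1,0,0,0.3,0],
  [-1,0,0,0,0],
])

```text
time: 35.92
position: [0.4598, -0.2884, 0.0542]
tcp_rot: [[0.946, 0.326, -0.002], [0.326, -0.946, 0.001], [-0.001, -0.002, -1.0]]
force: [-0.5, 0.3, -2.5]
gripper_width: 0.298
gripper_force: 47.0
```

jog_arm([
  [-1,0,0,0.08,0],
  [-1,0,0,0.06,0],
  [-1,0,0,0,0],
])

```text
time: 36.17
position: [0.4605, -0.289, 0.0527]
tcp_rot: [[0.946, 0.326, 0.001], [0.326, -0.946, -0.001], [0.001, 0.001, -1.0]]
force: [-0.2, -0.2, -2.7]
gripper_width: 0.297
gripper_force: 47.0
```

jog_arm([
  [-1,0,0,0.04,0],
  [-1,0,0,0,0],
])

```text
time: 36.33
position: [0.4603, -0.2889, 0.0515]
tcp_rot: [[0.945, 0.326, 0.001], [0.326, -0.945, -0.001], [0.0, 0.001, -1.0]]
force: [0.4, 0.8, -2.9]
gripper_width: 0.298
gripper_force: 47.0
```

```bash
python3 st.py
```

```text
36.33 vise pos [-0.1189 -0.2766  0.0515] F [ 0.51  0.75 -2.93] M [-0.   -0.02  0.  ] gf 47.0 z axis [ 0.001 -0.001 -1.   ]
```

jog_arm([
  [-1,0,0,0.05,0],
  [-1,0,0,0,0],
])

```text
time: 36.5
position: [0.4604, -0.2889, 0.0501]
tcp_rot: [[0.946, 0.326, 0.001], [0.326, -0.946, -0.001], [0.0, 0.001, -1.0]]
force: [0.6, 0.9, 2.1]
gripper_width: 0.299
gripper_force: 47.6
```

jog_arm([
  [-1,0,0,0.05,0],
  [-1,0,0,0,0],
])

```text
time: 36.67
position: [0.4604, -0.2889, 0.0488]
tcp_rot: [[0.945, 0.326, 0.001], [0.326, -0.945, -0.001], [0.0, 0.001, -1.0]]
force: [0.7, 0.3, 2.5]
gripper_width: 0.298
gripper_force: 47.7
```

jog_arm([
  [-1,0,0,0.05,0],
  [-1,0,0,0,0],
])

```text
time: 36.83
position: [0.4604, -0.2889, 0.0474]
tcp_rot: [[0.945, 0.326, 0.001], [0.326, -0.945, -0.001], [0.0, 0.001, -1.0]]
force: [1.0, 0.8, 3.7]
gripper_width: 0.301
gripper_force: 47.8
```

```bash
python3 st.py
```

```text
36.83 vise pos [-0.1188 -0.2767  0.0474] F [1.12 0.66 3.73] M [ 0.01 -0.13 -0.01] gf 47.8 z axis [ 0.001 -0.001 -1.   ]
```

jog_arm([
  [-1,0,0,-0.1,0],
  [-1,0,0,0,0],
  [-0.3,0,0,0,0],
  [-0.2,0,0,0,0],
  [0,0,0,0,0],
  [0.2,0,0,0,0],
  [0.3,0,0,0,0],
  [0.3,0,0,0,0],
])

```text
time: 37.5
position: [0.4601, -0.2887, 0.0497]
tcp_rot: [[0.946, 0.326, -0.0], [0.326, -0.946, 0.0], [-0.0, -0.0, -1.0]]
force: [-0.4, 0.5, 0.4]
gripper_width: 0.648
gripper_force: 0.0
```

jog_arm([
  [0.3,0,0,-0.3,0],
  [0.3,0,0,-0.6,0],
  [0.3,0,0,-1,0],
  [0.3,0,0,-1,0],
  [0.3,0,0,-1,0],
  [0.3,0,0,-1,0],
  [0.3,0,0,-0.8,0],
  [0.3,0,0,0,0],
])

```text
time: 38.17
position: [0.4612, -0.2895, 0.1967]
tcp_rot: [[0.945, 0.326, 0.005], [0.326, -0.945, -0.004], [0.003, 0.006, -1.0]]
force: [0.2, 0.2, 0.5]
gripper_width: 0.65
gripper_force: 0.0
```

```bash
python3 - <<'E'
from fit import *
s=get_state();print(s["time"],s["position"].round(4),s["force"].round(2))
c=capture("scene")
for q,z in(("tray",0),("lap",.004),("foot",.004)): print(q,[(at_z(c,m["location"],z).round(3)[:2],round(m["score"],2)) for m in mark_of(q,"scene")])
m=mask("lap","scene",(.46,-.289),c,.04);p=(.4604,-.2889,.33)
G=[boxpts(-.025,.025,-.022,.022,.004,.016),boxpts(-.02,.02,-.017,.017,.016,.034),boxpts(-.015,.015,-.013,.013,.034,.088)]
r=sil(c,G,p);print("upright IoU",np.minimum(r,m).sum()/np.maximum(r,m).sum())
y,x=np.nonzero(m);yy,xx=np.nonzero(r>.5);print(x.min(),x.max(),y.min(),y.max(),"pred",xx.min(),xx.max(),yy.min(),yy.max())
print("crank",[(m["location"],at_z(c,m["location"],.053).round(3)) for m in mark_of("crank_grip","scene")],"block",[m["location"] for m in mark_of("block","scene")])
E
```

```text
38.1667 [ 0.4612 -0.2895  0.1967] [0.19 0.19 0.48]
tray [(array([ 0.456, -0.29 ]), 0.94), (array([ 0.306, -0.28 ]), 0.85), (array([ 0.453, -0.422]), 0.59)]
lap [(array([ 0.455, -0.288]), 0.63), (array([ 0.392, -0.149]), 0.55)]
foot [(array([ 0.465, -0.3  ]), 0.51)]
upright IoU 0.83129895
196 222 238 274 pred 197 225 237 274
crank [([368.3, 170.1], array([0.557, 0.201, 0.053]))] block [[314.6, 205.2]]
```

The lap stands upright in its tray: its outline matches an upright lap there. The crank hasn't moved from where it clamped. I hand the job in.

```bash
python3 -c "from plant import *; print(finish_job())"
```

```text
the job is handed in; nothing more can be done
None
```

The job is handed in at about 38 s of the 72 s: the block was clamped, the face lapped in one slow pass at about 5–8 N, and the lap stood upright back in its tray; no verdict came back.

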